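# Raise the weighing enclosure's window to its mark

### The arm

A 7-joint arm with a two-finger parallel gripper is mounted at the origin on the work surface. World frame = base frame: x ahead of the robot, y to its left, z up, the work surface at z = 0. Lengths are in m, angles in rad, forces in N, time in s.
With the tool pointing down it reaches from about 0.4 to 0.85 m from the base axis. Payload 10.4 kg.
Tool frame: the origin (TCP) lies midway between the tips of the shut fingers; the grasp point (between the pads) lies 19 mm behind it (grip_point_offset is the distance from the TCP to the grasp point, in m); y points along the fingers, z is the direction in which the jaws open and shut, and the axes are right-handed (so a half turn about y gives the same grasp; the last joint's range is limited). The gripper opens to 85 mm and grips with 20 to 120 N. Pads are 22 mm wide; open, the fingers measure 114 mm over their backs; the gripper's body (76 mm by 85 mm) begins 54 mm behind the grasp point. The pads swing forward as they close: fully open they stand 13 mm farther back than shut.
Start: joints at [-1.31, 0.332, -0.065, 1.46, 0.022, 1.35, -0.088], TCP at [0.175, 0.6, 0.231] pointing down, gripper open.
Joint ranges: [-2.6, 2.6], [-0.5, 2.12], [-1.47, 1.34], [0.16, 2.42], [-1.27, 4.41], [0.06, 2.06], [-2.6, 2.6]. Speed limits (rad/s): [2.22, 2.22, 2.79, 2.79, 3.14, 3.14, 3.14].

### API

Orientations are given as a unit quaternion [x, y, z, w].
In Python, from workcell import * gives the robot as it stands.
- The arm moves only by the tool send_rows, never from a script. Its argument "motion" is a list of rows, each a list of 7 numbers: the opening in per cent of the stroke, from 0 (shut) to 100 (fully open), then the shift along the tool's x, y, z in m, then the turn, a rotation vector about the tool's x, y, z in rad. In form: [[claw, tx, ty, tz, ax, ay, az], ...]. A call has 1 to 10 rows; each row is the pose to reach, as a shift and turn from the pose commanded when the call began, along the tool's axes at that moment; what a row does not reach only later rows make up. A row lasts 1/12 s, in which the tool goes at most 41.7 mm and 7.16 degrees, less where a joint would pass 70% of its speed; a pose out of reach is approached as far as the arm can. A call with a gripper value outside its range is refused whole. The fingers move at their own pace and stop on an object; "squeeze" is the grip in N (left out, the last holds). Time passes only in rows, so rows that repeat a pose let the fingers close. It gives the time, the measured TCP pose, the force and the opening at its end, in the units of the state.
- get_obs(): the state, without advancing time (a new reading comes with each control period).
- camera(name): name is "scene" or "top" or "wrist"; returns a dict with "pixels" (400x640x3 uint8, red, green, blue), "range_z" (400x640 float32, m along the optical axis (not along the pixel's ray), 0 where there is no reading), "fovy" (degrees; the focal length in pixels is half the picture's height over the tangent of half this angle, whatever the lens; pixels are square), "cx", "cy" (the principal point, pixels), "view" (4x4, takes a point from world to camera coordinates); the wrist camera has in their place "T_tool_cam" (4x4, takes a point from camera to tool coordinates, whose origin is the TCP and whose axes are the tool frame's). Camera axes: x right, y down, z forward; pixel columns grow to the right and rows downward; lengths in m; the calibration is good to about 2 mm. A picture is of the moment at which its call begins: read the wrist's pose just before it.
- hand_in(): hands the job in, once; it reports no verdict.
The state is a dict: "clock": time; "joint_pos": joint angles; "joint_velocities": joint speeds; "tau": joint torques, N m; "position": TCP position; "ee_rot": TCP orientation; "ft_force": force on the tool from outside, world axes, zero at the start; "torque": the same for the moment, N m; "grip_width": opening from 0.0 (shut) to 1.0 (fully open).
Only numpy, scipy, OpenCV 4.12 (cv2) and the standard library are available. Lean on these libraries where they do the work, as an engineer would, in place of code of your own. Each camera call takes 0.05 s, during which the arm holds its last target.

### The job

Open the sloped sliding window of the weighing enclosure: push it up its rails with the fingertips from beneath its lip until the lip is level with the tip of the black pointer clamped on the side rail, then take the hand away and leave it standing there. Only push it, do not pinch the lip; leave the pointer where it is set, and the bottle, beaker and jar standing where they are.

Things in the scene. Friction and masses are not known exactly. Their poses are not given: they have to be found in the camera images.
- enclosure: Fixed bench enclosure, 420 wide (y), 370 deep (x), 297 high; aluminium frame, clear panes, light grey base. Origin on the bench at mid-foot of its front; x points into it, z up. From x = 0, z = 40 mm the front leans back at 40 deg from level: up the slope is (cos 40, 0, sin 40). Lowest 87 mm: fixed sill. Side rails 24 mm wide stand 11 mm proud, with scale ticks; sash slides between.
- sash (a joint): Opening of the window up the slope, m: 0 shut, 0.16 fully open; starts at 0 to 0.02. The window (368 x 150 mm clear pane, aluminium frame) is counterweighted: it stays wherever it is left and takes about 3 N, plus 20 N per m/s, to slide either way.
- lip (a point): Centre of the lip, a dark steel bar along the window's bottom edge: 320 mm long (y), 12 mm thick (z), standing square out of the window, 6 to 42 mm off the slope plane (this point: 24 mm). z up the slope, y as the enclosure's, -x out towards the robot. Underside 6 mm below; free space under it down to the sill's face, 2 mm behind the slope plane. Shut, it is 95 mm up the slope from its foot.
- pointer_tip (a point): Tip of a small black pointer (30 x 24 mm block with triangular point and steel screw) clamped on the rail at the enclosure's +y side, 174 mm from its middle. It points at the lip's end, which passes 14 mm away. Same axes as the lip; the lip is level with it when its z in this frame is 0 (same distance up the slope). Set 70 to 130 mm above the lip's shut place.
- bottle: Amber reagent bottle with white cap, 64 mm across, 130 mm tall, loose; stands in front of the enclosure to one side. Origin at the centre of its foot.
- beaker: Clear open beaker, 68 mm across, 85 mm tall, loose; stands in front of the enclosure on the other side from the bottle. Origin at the centre of its foot.
- jar: White jar with steel lid, 52 mm across, 60 mm tall, loose; stands front left of the enclosure, farther out. Origin at the centre of its foot.
Things that resemble listed ones, but are neither listed nor needed, are in the scene too. What is shaped like the bottle but turquoise is not meant. Leave any red look-alike of the jar alone.

How it is judged:
By the outcome, as a careful person would: the job done as asked, in the order asked, and still so for the second after the job is handed in, with the robot touching nothing.
It also fails if it takes over 35 s, if anything falls off the work surface, if the arm or the gripper's body presses on something with over 40 N, if the wrist force passes 120 N, or if a joint passes its speed limit or range.

## Working session

There is one attempt and no reset: what is moved stays moved. The work goes in short steps, Python scripts to look and compute and a tool call to move; the robot and the scene stay as the last step left them, time stands still between calls to the robot, and variables do not carry over. Pictures are saved under pics/ and viewed, and the job is handed in when it is done.

Besides the shell and the picture viewer there is one more tool, called after "Emit:" as name(argument=value, ...), one argument or row to a line, values as JSON. send_rows: Moves the arm, as the interface text tells. Its arguments: {"type":"object","properties":{"motion":{"type":"array"},"squeeze":{"type":"number"}},"required":["motion"]}

```bash
ls; mkdir -p pics
python3 - <<'E'
from workcell import *
import cv2,numpy as np
print(get_obs())
for n in ["scene","top","wrist"]:
    c=camera(n); np.savez(f"pics/{n}0.npz",**c)
    cv2.imwrite(f"pics/{n}0.png",c["pixels"][...,::-1]); print(n,c["fovy"],c["cx"],c["cy"],c.get("view",c.get("T_tool_cam")))
E
```

```text
pics
{'clock': 0.0, 'joint_pos': array([-1.30960307,  0.33286355, -0.06470245,  1.46093895,  0.02159047,
        1.3498585 , -0.08853459]), 'joint_velocities': array([ 0.00033574,  0.00126589,  0.00021334, -0.0013089 , -0.00104598,
       -0.00012367,  0.00032664]), 'tau': array([-7.00691962e-04, -6.25449300e+01,  4.88092471e-02, -3.91617250e+01,
        1.62168016e-02,  9.84261394e-03, -3.56447185e-05]), 'position': array([0.174898  , 0.59965388, 0.23052225]), 'ee_rot': array([ 0.70048212, -0.10005472,  0.09995404, -0.69951629]), 'ft_force': array([ 0.71313833, -0.61457478,  1.07151286]), 'torque': array([-0.01057641, -0.00571895, -0.05012668]), 'grip_width': 0.9978033369308409}
scene 48.66561910397702 319.8112860991459 197.3658616379348 [[ 0.01364019  0.9998924   0.00539847 -0.07492139]
 [ 0.82835371 -0.00827586 -0.5601443  -0.32604103]
 [-0.56003935  0.01211232 -0.82837746  1.2095123 ]
 [ 0.          0.          0.          1.        ]]
top 48.883113371244924 325.4975423699063 192.43166217799285 [[-0.02869226 -0.9993211  -0.02311036  0.08891556]
 [-0.98730294  0.03194569 -0.15560327  0.4677125 ]
 [ 0.15623591  0.01835232 -0.98754926  1.07292523]
 [ 0.          0.          0.          1.        ]]
wrist 63.49973270785914 319.7343399391347 200.6256548557274 [[-2.24002551e-04  9.56987676e-01  2.90128484e-01 -7.38244985e-02]
 [-2.45980981e-04 -2.90128535e-01  9.56987655e-01 -1.42165202e-01]
 [ 9.99999945e-01  1.43001587e-04  3.00390299e-04  6.58005134e-04]
 [ 0.00000000e+00  0.00000000e+00  0.00000000e+00  1.00000000e+00]]
```

View pics/scene0.png

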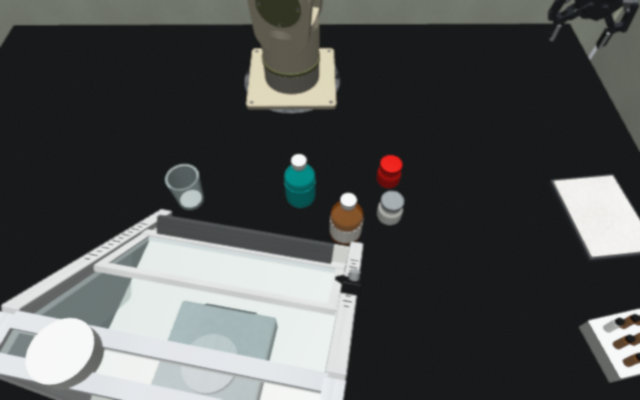

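View pics/top0.png

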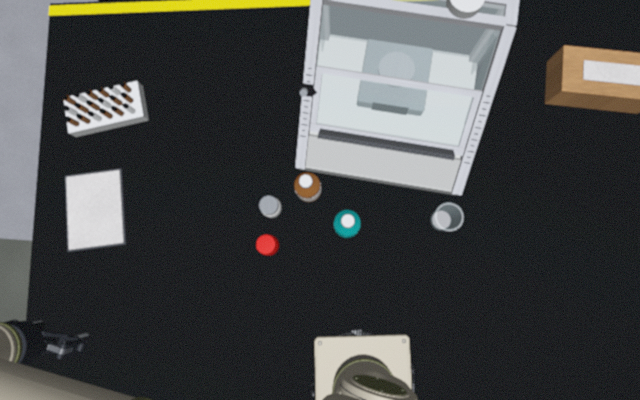

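View pics/wrist0.png

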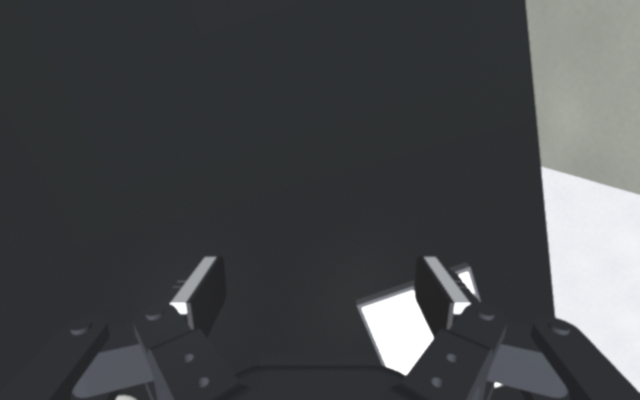

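```bash
cat > h.py <<'E'
import numpy as np, cv2
def load(n):
    return dict(np.load(f"pics/{n}.npz"))
def deproj(c,u,v,z=None,M=None):
    f=200/np.tan(np.radians(float(c["fovy"]))/2)
    if z is None:
        z=c["range_z"][np.round(v).astype(int),np.round(u).astype(int)]
    p=np.stack([(u-c["cx"])/f*z,(v-c["cy"])/f*z,z,np.ones_like(z)],-1)
    T=np.linalg.inv(c["view"]) if M is None else M
    return (p@T.T)[...,:3]
def proj(c,P):
    f=200/np.tan(np.radians(float(c["fovy"]))/2)
    P=np.atleast_2d(P); q=np.c_[P,np.ones(len(P))]@c["view"].T
    return np.c_[q[:,0]/q[:,2]*f+c["cx"],q[:,1]/q[:,2]*f+c["cy"]]
def crop(n,x0,y0,x1,y1,s,out):
    im=cv2.imread(f"pics/{n}.png")[y0:y1,x0:x1]
    cv2.imwrite(f"pics/{out}.png",cv2.resize(im,None,fx=s,fy=s,interpolation=cv2.INTER_CUBIC))
E
python3 - <<'E'
from h import *
crop("top0",280,0,540,200,3,"top0c")
crop("scene0",90,190,390,400,2.6,"scene0c")
c=load("top0")
for u,v in [(298,165),(305,165),(380,170),(462,192),(340,160),(430,170),(320,140),(385,147),(445,156),(306,92),(300,92),(512,30),(316,10),(392,70),(270,205),(307,182),(448,215),(330,100)]:
    print(u,v,deproj(c,np.array(u),np.array(v)).round(4))
E
```

```text
298 165 [0.5394 0.1413 0.0551]
305 165 [0.5413 0.1244 0.0442]
380 170 [ 0.5197 -0.0634  0.0549]
462 192 [ 0.4655 -0.2778  0.0023]
340 160 [0.5481 0.0356 0.0576]
430 170 [ 0.5116 -0.1832  0.0743]
320 140 [0.5925 0.0834 0.0894]
385 147 [ 0.5555 -0.068   0.1426]
445 156 [ 0.5287 -0.2034  0.1459]
306 92 [0.6683 0.1079 0.2114]
300 92 [0.6697 0.1214 0.209 ]
512 30 [ 0.7481 -0.3159  0.3001]
316 10 [0.8149 0.0786 0.29  ]
392 70 [ 0.7134 -0.0841  0.2086]
270 205 [0.44   0.2124 0.0578]
307 182 [0.4809 0.1149 0.1333]
448 215 [ 0.4069 -0.2372  0.0036]
330 100 [0.6656 0.0557 0.1646]
```

View pics/top0c.png

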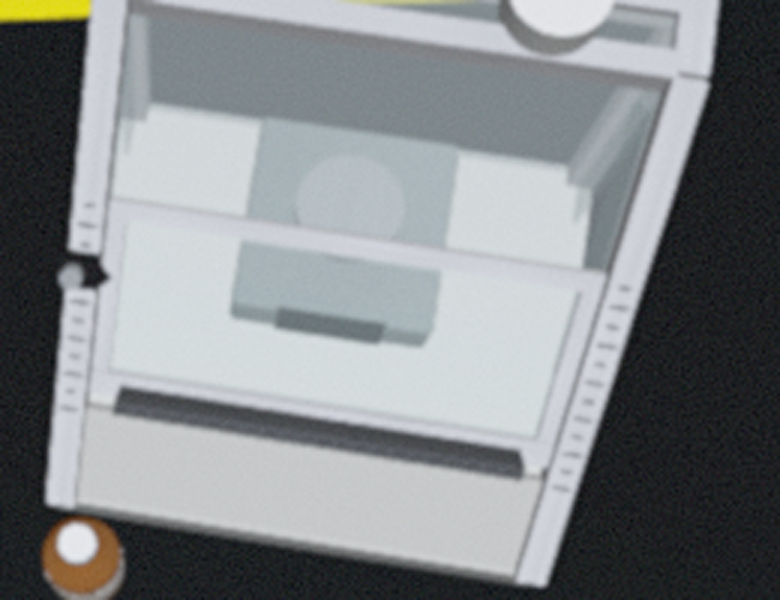

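View pics/scene0c.png

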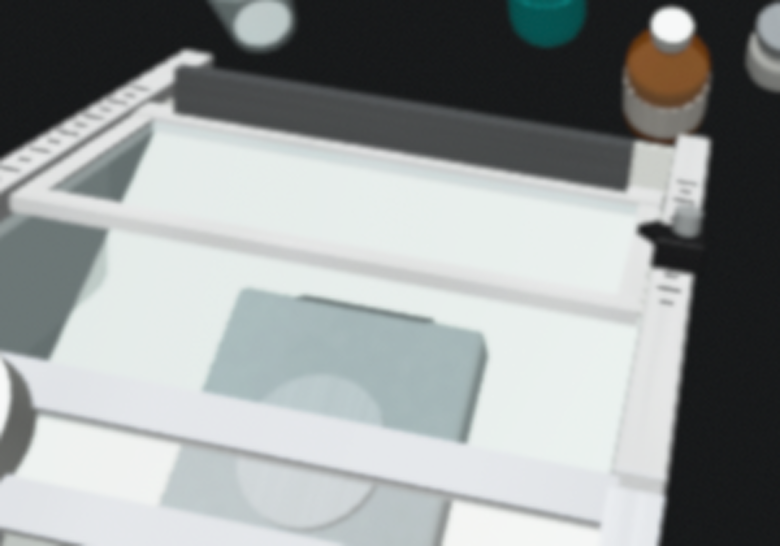

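```bash
cat >> h.py <<'E'
c40,s40=np.cos(np.radians(40)),np.sin(np.radians(40))
def enc2w(pose,s,y,n):
    x0,y0,th=pose
    s,y,n=np.broadcast_arrays(*map(np.asarray,(s,y,n)))
    X=s*c40-n*s40; Z=.04+s*s40+n*c40
    return np.stack([x0+X*np.cos(th)-y*np.sin(th),y0+X*np.sin(th)+y*np.cos(th),Z],-1)
def w2enc(pose,P):
    x0,y0,th=pose; d=P-np.array([x0,y0,0.04])
    X=d[...,0]*np.cos(th)+d[...,1]*np.sin(th); Y=-d[...,0]*np.sin(th)+d[...,1]*np.cos(th); Z=d[...,2]
    return np.stack([X*c40+Z*s40,Y,-X*s40+Z*c40],-1)
E
python3 - <<'E'
from h import *
from scipy.optimize import least_squares
c=load("top0")
# sill region polygon in full px
m=np.zeros((400,640),np.uint8)
poly=(np.array([[92,425],[500,485],[500,555],[92,500]])/3+[280,0]).astype(np.int32)
cv2.fillPoly(m,[poly],1)
v,u=np.nonzero(m); P=deproj(c,u,v)
def plane(P):
    ok=np.ones(len(P),bool)
    for _ in range(5):
        q=P[ok].mean(0); n=np.linalg.svd(P[ok]-q)[2][2]; n*=np.sign(n[2]); r=(P-q)@n; ok=abs(r)<.006
    return q,n,ok.sum(),r[ok].std()
q,n,k,s=plane(P); print(q,n,k,s, "tilt",np.degrees(np.arccos(n[2])),"yaw",np.degrees(np.arctan2(-n[1],-n[0])))
# rails: edges of outer boundary; base front bottom
th=np.arctan2(-n[1],-n[0])
# x0 from points (n=-0.002)
f=lambda p:w2enc([p[0],0,p[1]],P[abs((P-q)@n)<.006])[:,2]+.002
r=least_squares(f,[.5,th]);print(r.x, np.std(r.fun),np.degrees(r.x[1]))
# check depth vs base height: enclosure outline vs black table
E
```

```text
[ 0.53492028 -0.05648885  0.06557203] [-0.63157875  0.12906264  0.76449403] 3477 0.0018326628411356506 tilt 40.138000728838186 yaw -11.549339483205346
[ 0.51218571 -0.20163349] 0.0018332988175053244 -11.552747930324987
```

```bash
cat > fit.py <<'E'
from h import *
from scipy.optimize import least_squares
c=load("top0"); d=load("scene0")
L=(np.array([[47,490],[57,385],[70,240],[80,150]],float)+0)/3+[280,0]
R=(np.array([[552,560],[610,385],[657,245],[700,110]],float))/3+[280,0]
def lined(c,p,y,px,n=.011):
    A=proj(c,enc2w(p,[0.02,.3],y,n)); t=A[1]-A[0]; t/=np.linalg.norm(t)
    return (px-A[0])@np.array([-t[1],t[0]])
m=np.zeros((400,640),np.uint8)
poly=(np.array([[92,425],[500,485],[500,555],[92,500]])/3+[280,0]).astype(np.int32)
cv2.fillPoly(m,[poly],1); v,u=np.nonzero(m); P=deproj(c,u,v); 
fp=lambda p:(w2enc(p,P)[:,2]+.002)/.002*.05
f=lambda p:np.r_[lined(c,p,.21,L),lined(c,p,-.21,R),np.clip(fp(p),-.2,.2)]
r=least_squares(f,[.512,-.07,-.2]);p=r.x
if __name__=="__main__":
    print(p,np.degrees(p[2]),r.fun[:8].round(2))
    for n,cc in (("top0",c),("scene0",d)):
        S=3; im=cv2.resize(cv2.imread(f"pics/{n}.png"),None,fx=S,fy=S,interpolation=cv2.INTER_CUBIC)
        def ln(s0,y0,n0,s1,y1,n1,col):
            a=((proj(cc,enc2w(p,[s0,s1],[y0,y1],[n0,n1]))+.5)*S).astype(int)
            cv2.line(im,tuple(map(int,a[0])),tuple(map(int,a[1])),col,1,cv2.LINE_AA)
        for y in (.21,.186,-.21,-.186): ln(0,y,.011,.35,y,.011,(0,0,255))
        ln(0,-.21,0,0,.21,0,(0,255,0)); ln(.087,-.186,-.002,.087,.186,-.002,(0,255,0))
        for ds in (-.006,.006): ln(.095+ds,-.16,.042,.095+ds,.16,.042,(255,0,0))
        ln(.095,-.16,.006,.095,-.16,.042,(255,0,0));ln(.095,.16,.006,.095,.16,.042,(255,0,0))
        x0,y0,x1,y1=(280,0,540,200) if n=="top0" else (90,190,350,390)
        cv2.imwrite(f"pics/fit_{n}.png",im[y0*S:y1*S,x0*S:x1*S])
E
python3 fit.py
```

```text
[ 0.50036896 -0.05828708 -0.20160145] -11.550912363191324 [ 0.04  0.13 -0.02  0.53 -0.26 -0.16  0.12 -0.36]
```

```bash
ls pics
```

```text
fit_scene0.png
fit_top0.png
scene0.npz
scene0.png
scene0c.png
top0.npz
top0.png
top0c.png
wrist0.npz
wrist0.png
```

View pics/fit_top0.png

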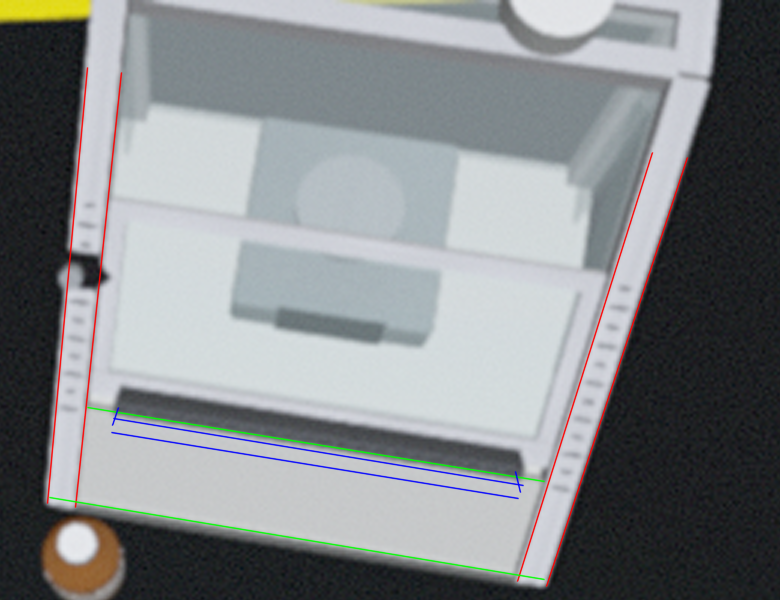

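View pics/fit_scene0.png

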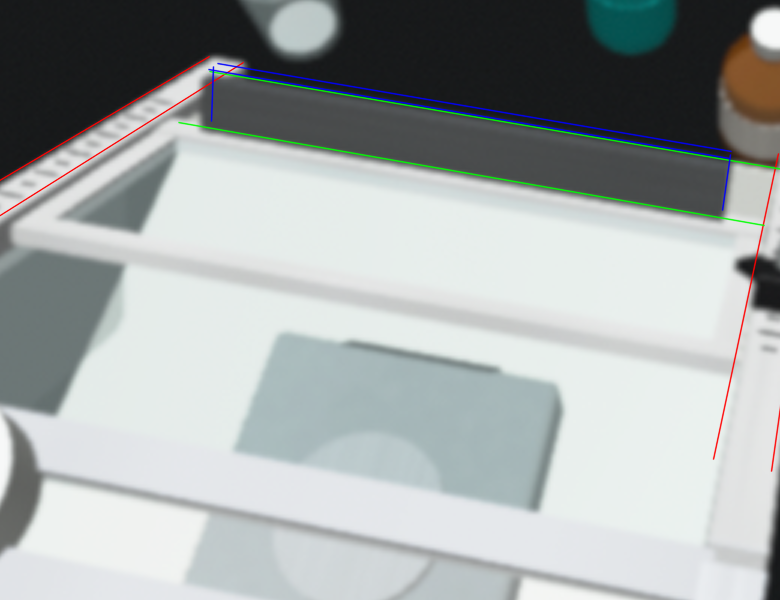

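Run:
```python
from h import *
crop("top0",295,75,345,150,8,"t_a")
crop("top0",420,120,480,180,8,"t_b")
crop("scene0",290,230,375,300,8,"s_a")
a=[cv2.imread(f"pics/{k}.png") for k in("t_a","t_b")]
h=max(x.shape[0] for x in a)
a=[cv2.copyMakeBorder(x,0,h-x.shape[0],0,10,0) for x in a]
cv2.imwrite("pics/t_ab.png",np.hstack(a)[:600])
```

```text
(no output)
```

View pics/t_a.png

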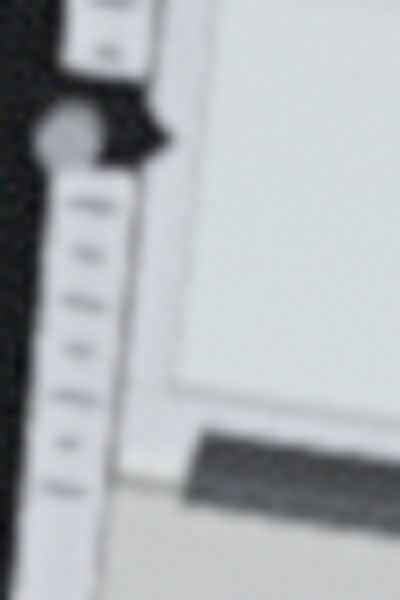

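View pics/t_b.png

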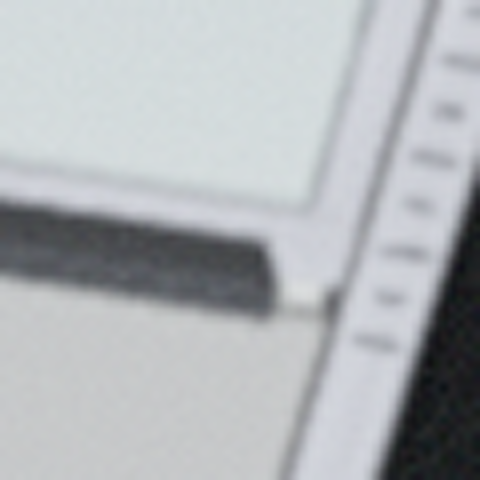

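View pics/s_a.png

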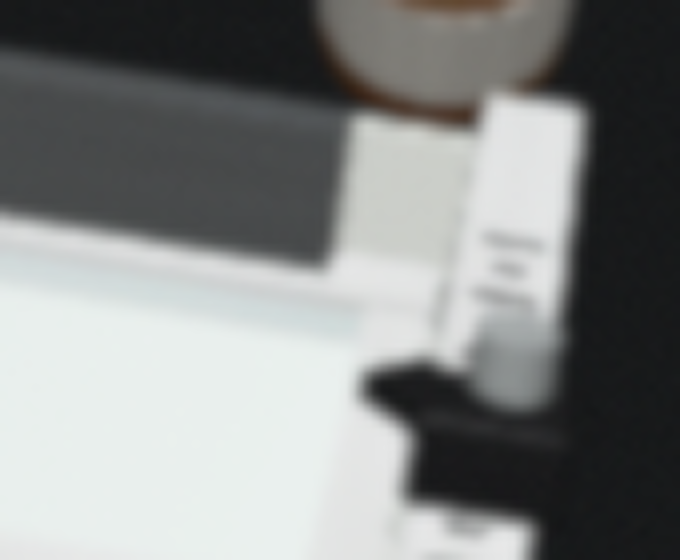

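Run:
```python
from fit import *
def pt(x,y,ox,oy): return np.array([(x+.5)/8-.5+ox,(y+.5)/8-.5+oy])
def hit(cc,uv,n):  # ray ∩ plane n
    a,b=[w2enc(p,deproj(cc,np.array(uv[0]),np.array(uv[1]),np.array(z))) for z in (.5,1.2)]
    return a+(b-a)*(n-a[2])/(b[2]-a[2])
def dep(cc,uv): return w2enc(p,deproj(cc,np.array(uv[0]),np.array(uv[1])))*1e3
T=lambda x,y:pt(x,y,295,75); U=lambda x,y:pt(x,y,420,120); S=lambda x,y:pt(x,y,290,230)
# tip triangulation
def tri(a,b):
    def f(X):
        P=enc2w(p,*X); return np.r_[proj(c,P)[0]-a,proj(d,P)[0]-b]
    r=least_squares(f,[.18,.17,.02],x_scale=.01); return r.x*1e3,r.fun
print("tip",tri(T(173,138),S(360,388)))
print("tip depth top",dep(c,T(165,138)),dep(c,T(150,138)),"scene",dep(d,S(375,388)),dep(d,S(440,460)))
for n in (.011,.015,.02,.025): print(n,hit(c,T(173,138),n)*1e3,hit(d,S(360,388),n)*1e3)
print("lip outer: top lower-left corner n=.042:",hit(c,T(185,500),.042)*1e3,hit(c,U(270,318),.042)*1e3)
print("lip upper inner: ",hit(c,T(203,432),.006)*1e3,hit(c,U(268,240),.006)*1e3)
print("scene outer",hit(d,S(350,110),.042)*1e3,"inner",hit(d,S(328,268),.006)*1e3)
print("ticks",[ (hit(c,T(x,y),.011)*1e3)[:2].round(1) for x,y in((92,205),(88,254),(80,300),(78,349),(75,397),(68,443),(65,490))])
print("lip depths",[dep(c,T(x,y)).round(1) for x,y in((230,445),(230,465),(228,485),(226,497))])
```

```text
tip (array([208.13054708, 176.91529081,  28.03691479]), array([-0.32644839,  0.0037413 , -0.22077558,  0.00419211]))
tip depth top [209.78768137 177.7929023   33.57572481] [207.80989731 182.42826318  29.76091613] scene [211.31640502 180.17619888  30.22748494] [217.87074299 194.42721863  21.23720028]
0.011 [202.44550257 178.0925684   11.        ] [173.47036804 175.77268378  11.        ]
0.015 [203.80988678 177.64460012  15.        ] [181.57397606 176.11702317  15.        ]
0.02 [205.51536704 177.08463978  20.        ] [191.70348608 176.54744741  20.        ]
0.025 [207.2208473  176.52467943  25.        ] [201.83299611 176.97787164  25.        ]
lip outer: top lower-left corner n=.042: [105.94879795 159.53628453  42.        ] [ 105.53108863 -157.51485872   42.        ]
lip upper inner:  [112.44344885 160.01193339   6.        ] [ 113.8000038  -159.00709924    6.        ]
scene outer [105.04176027 161.88632682  42.        ] inner [108.57002482 162.25072459   6.        ]
ticks [array([178.9, 199.4]), array([164. , 199.1]), array([149.6, 200.2]), array([134.4, 199.3]), array([119.1, 198.8]), array([104.1, 199.5]), array([ 88.7, 199.1])]
lip depths [array([113.5, 150.7,  14.7]), array([115.6, 148.4,  33.9]), array([112.2, 147.7,  40.7]), array([109.7, 147.6,  43.7])]
```

Run:
```python
from workcell import *
from scipy.spatial.transform import Rotation as R
import numpy as np
o=get_obs(); M=R.from_quat(o["ee_rot"]).as_matrix(); print(M.round(3)); print(o["clock"])
```

```text
[[ 0.96  -0.     0.28 ]
 [-0.28  -0.001  0.96 ]
 [ 0.    -1.    -0.001]]
0.15
```

Emit:
send_rows(
  motion=[
    [0, 0.3, -0.13, -0.225, 0, -0.08, 0],
    [0, 0.3, -0.13, -0.225, 0, -0.08, 0],
    [0, 0.3, -0.13, -0.225, 0, -0.08, 0],
    [0, 0.3, -0.13, -0.225, 0, -0.08, 0],
    [0, 0.3, -0.13, -0.225, 0, -0.08, 0],
    [0, 0.3, -0.13, -0.225, 0, -0.08, 0],
    [0, 0.3, -0.13, -0.225, 0, -0.08, 0],
    [0, 0.3, -0.13, -0.225, 0, -0.08, 0],
    [0, 0.3, -0.13, -0.225, 0, -0.08, 0],
    [0, 0.3, -0.13, -0.225, 0, -0.08, 0],
  ],
)

```text
clock: 0.98
position: [0.403, 0.2957, 0.3632]
ee_rot: [-0.703, 0.073, -0.074, 0.704]
ft_force: [-0.3, -0.3, 0.3]
grip_width: 0.0
```

```bash
cat > st.py <<'E'
from workcell import *
from fit import *
from scipy.spatial.transform import Rotation as R
import json,sys
o=get_obs(); M=R.from_quat(o["ee_rot"]).as_matrix()
print("t",round(o["clock"],2),"q",o["joint_pos"].round(3),"pos",o["position"].round(4),"F",o["ft_force"].round(2),"g",round(o["grip_width"],3))
print("enc s,y,n mm",(w2enc(p,o["position"])*1e3).round(1),"tooly",M[:,1].round(3))
with open("log.txt","a") as f: f.write(json.dumps([o["joint_pos"].tolist(),o["position"].tolist(),o["ee_rot"].tolist()])+"\n")
def goal(s,y,n,phi):
    """tool move to enclosure slope coords (m), pitch phi deg"""
    T=enc2w(p,s,y,n); th=p[2]; a=np.radians(phi)
    ex=np.array([np.cos(th),np.sin(th),0]); ey=np.array([-np.sin(th),np.cos(th),0]); ez=np.array([0,0,1.])
    Y=np.sin(a)*ex-np.cos(a)*ez; Z=ey; X=np.cross(Y,Z)
    G=np.stack([X,Y,Z],1)
    sh=M.T@(T-o["position"]); rv=R.from_matrix(M.T@G).as_rotvec()
    print("goal",(s,y,n,phi),"world",T.round(3),"shift",sh.round(4),"rot",rv.round(4),"rows",np.linalg.norm(sh)/.0417,np.degrees(np.linalg.norm(rv))/7.16)
E
python3 - <<'E'
from st import *
goal(.075,0,.12,0);goal(.075,0,.12,20);goal(.075,0,.12,40)
E
```

```text
t 0.98 q [-0.911  0.007  0.187  1.565 -0.     1.568  0.639] pos [0.403  0.2957 0.3632] F [-0.26 -0.26  0.33] g 0.0
enc s,y,n mm [ 80.3 327.3 354.5] tooly [ 0.002  0.001 -1.   ]
goal (0.075, 0, 0.12, 0) world [ 0.481 -0.054  0.18 ] shift [ 0.1487  0.1829 -0.3264] rot [-0.0012 -0.0074  0.0019] rows 9.65588826204984 0.062049351279184185
goal (0.075, 0, 0.12, 20) world [ 0.481 -0.054  0.18 ] shift [ 0.1487  0.1829 -0.3264] rot [ 1.000e-04 -7.500e-03 -3.471e-01] rows 9.65588826204984 2.778428266051305
goal (0.075, 0, 0.12, 40) world [ 0.481 -0.054  0.18 ] shift [ 0.1487  0.1829 -0.3264] rot [ 0.0014 -0.0075 -0.6962] rows 9.65588826204984 5.571392005218185
```

Run:
```python
from h import *
c=load("top0")
for u,v in [(347,220),(347,230),(307,181),(269,205),(266,243),(448,212)]:
    print(u,v,deproj(c,np.array(u),np.array(v)).round(3))
```

```text
347 220 [0.39  0.026 0.128]
347 230 [0.37  0.026 0.1  ]
307 181 [0.484 0.115 0.132]
269 205 [0.44  0.214 0.06 ]
266 243 [0.347 0.223 0.058]
448 212 [ 0.413 -0.235  0.014]
```

Run:
```python
from st import *
goal(.07,-.03,.2,25);goal(.07,-.03,.12,25);goal(.07,-.03,.12,30)
```

```text
t 0.98 q [-0.911  0.007  0.187  1.565 -0.     1.568  0.639] pos [0.403  0.2957 0.3632] F [-0.26 -0.26  0.33] g 0.0
enc s,y,n mm [ 80.3 327.3 354.5] tooly [ 0.002  0.001 -1.   ]
goal (0.07, -0.03, 0.2, 25) world [ 0.421 -0.073  0.238] shift [ 0.0938  0.1247 -0.3568] rot [ 4.000e-04 -7.600e-03 -4.344e-01] rows 9.338034287543419 3.4766201497925153
goal (0.07, -0.03, 0.12, 25) world [ 0.471 -0.083  0.177] shift [ 0.1451  0.1861 -0.3565] rot [ 4.000e-04 -7.600e-03 -4.344e-01] rows 10.251449346034992 3.4766201497925153
goal (0.07, -0.03, 0.12, 30) world [ 0.471 -0.083  0.177] shift [ 0.1451  0.1861 -0.3565] rot [ 0.0007 -0.0076 -0.5217] rows 10.251449346034992 4.174855675738794
```

Run:
```python
from st import *
goal(.0916,-.03,.103,28);goal(.075,-.03,.025,28)
```

```text
t 0.98 q [-0.911  0.007  0.187  1.565 -0.     1.568  0.639] pos [0.403  0.2957 0.3632] F [-0.26 -0.26  0.33] g 0.0
enc s,y,n mm [ 80.3 327.3 354.5] tooly [ 0.002  0.001 -1.   ]
goal (0.0916, -0.03, 0.103, 28) world [ 0.498 -0.088  0.178] shift [ 0.1725  0.1853 -0.3563] rot [ 0.0006 -0.0076 -0.4868] rows 10.481140069411339 3.8955577304614417
goal (0.075, -0.03, 0.025, 28) world [ 0.535 -0.096  0.107] shift [ 0.2098  0.2558 -0.3561] rot [ 0.0006 -0.0076 -0.4868] rows 11.655734928687643 3.8955577304614417
```

Emit:
send_rows(
  motion=[
    [0, 0.13, 0.04, -0.356, 0, -0.0076, -0.487],
    [0, 0.13, 0.04, -0.356, 0, -0.0076, -0.487],
    [0, 0.13, 0.04, -0.356, 0, -0.0076, -0.487],
    [0, 0.13, 0.04, -0.356, 0, -0.0076, -0.487],
    [0, 0.13, 0.04, -0.356, 0, -0.0076, -0.487],
    [0, 0.13, 0.04, -0.356, 0, -0.0076, -0.487],
    [0, 0.13, 0.04, -0.356, 0, -0.0076, -0.487],
    [0, 0.13, 0.04, -0.356, 0, -0.0076, -0.487],
    [0, 0.13, 0.04, -0.356, 0, -0.0076, -0.487],
    [0, 0.15, 0.075, -0.356, 0, -0.0076, -0.487],
  ],
)

```text
clock: 1.82
position: [0.4682, -0.0724, 0.3019]
ee_rot: [0.699, 0.103, 0.241, -0.665]
ft_force: [2.7, 0.4, 0.4]
grip_width: -0.001
```

Run:
```python
from st import *
goal(.0916,-.03,.103,28);goal(.075,-.03,.025,28)
c=camera("wrist"); np.savez("pics/wrist1.npz",**c); cv2.imwrite("pics/wrist1.png",c["pixels"][...,::-1])
```

```text
t 1.82 q [-0.35  -0.451  0.238  2.125  0.297  0.997  1.155] pos [ 0.4682 -0.0724  0.3019] F [2.71 0.44 0.4 ] g -0.001
enc s,y,n mm [146.3 -20.3 219.1] tooly [ 0.465 -0.095 -0.88 ]
goal (0.0916, -0.03, 0.103, 28) world [ 0.498 -0.088  0.178] shift [-0.0301  0.1248 -0.0098] rot [-0.0003 -0.0004  0.0057] rows 3.086931922296343 0.0455373091514458
goal (0.075, -0.03, 0.025, 28) world [ 0.535 -0.096  0.107] shift [-0.0306  0.2045 -0.0098] rot [-0.0003 -0.0004  0.0057] rows 4.96460018403653 0.0455373091514458
```

View pics/wrist1.png

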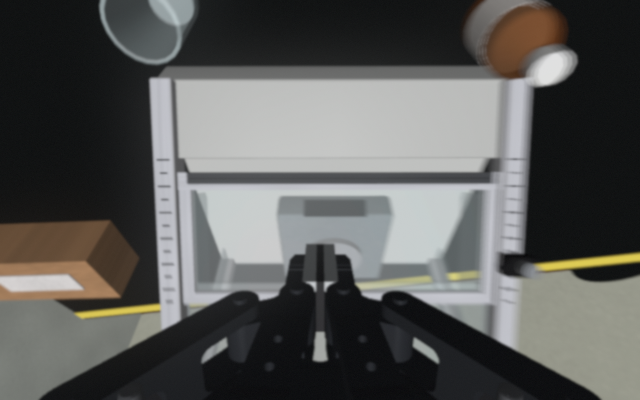

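```bash
cat >> st.py <<'E'
def whit(cc,uv,n,pos=o["position"],M=M):
    W=np.eye(4); W[:3,:3]=M; W[:3,3]=pos; T=W@cc["T_tool_cam"]
    a,b=[w2enc(p,deproj(cc,np.array(uv[0]),np.array(uv[1]),np.array(z),M=T)) for z in (.2,.6)]
    return (a+(b-a)*(n-a[2])/(b[2]-a[2]))*1e3
E
python3 - <<'E'
from st import *
c=load("wrist1")
crop("wrist1",470,140,550,300,4,"w1a"); crop("wrist1",150,140,230,300,4,"w1b")
a=np.hstack([cv2.imread("pics/w1b.png"),cv2.imread("pics/w1a.png")]);cv2.imwrite("pics/w1.png",a[:600])
print("sill edge",whit(c,(330,157.5),-.002), "foot",whit(c,(330,77),-.002))
E
```

```text
t 1.87 q [-0.353 -0.443  0.251  2.133  0.301  0.989  1.156] pos [ 0.4676 -0.0765  0.2937] F [-1.86 -3.35 -7.8 ] g -0.002
enc s,y,n mm [141.3 -24.4 212.6] tooly [ 0.456 -0.098 -0.884]
sill edge [ 80.17368215 -12.99151196  -2.        ] foot [ -8.58685646 -13.05450761  -2.        ]
```

View pics/w1.png

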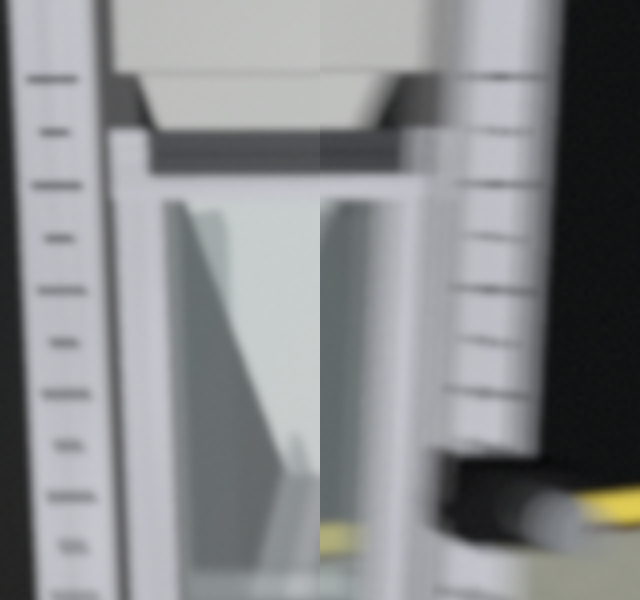

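Run:
```python
from st import *
goal(.0916,-.03,.103,28);goal(.075,-.03,.025,28);
```

```text
t 1.87 q [-0.353 -0.443  0.251  2.133  0.301  0.989  1.156] pos [ 0.4676 -0.0765  0.2937] F [-1.86 -3.35 -7.8 ] g -0.002
enc s,y,n mm [141.3 -24.4 212.6] tooly [ 0.456 -0.098 -0.884]
goal (0.0916, -0.03, 0.103, 28) world [ 0.498 -0.088  0.178] shift [-0.0254  0.1176 -0.0051] rot [ 0.0046 -0.0029 -0.0031] rows 2.8885269702261573 0.05018791344330013
goal (0.075, -0.03, 0.025, 28) world [ 0.535 -0.096  0.107] shift [-0.0252  0.1974 -0.0048] rot [ 0.0046 -0.0029 -0.0031] rows 4.772931683189146 0.05018791344330013
```

Emit:
send_rows(
  motion=[
    [0, -0.012, 0.03, -0.003, 0, 0, 0],
    [0, -0.025, 0.065, -0.005, 0, 0, 0],
    [0, -0.025, 0.095, -0.005, 0, 0, 0],
    [0, -0.025, 0.115, -0.005, 0, 0, 0],
    [0, -0.025, 0.115, -0.005, 0, 0, 0],
    [0, -0.025, 0.115, -0.005, 0, 0, 0],
  ],
)

```text
clock: 2.37
position: [0.4969, -0.0788, 0.1837]
ee_rot: [0.701, 0.102, 0.236, -0.666]
ft_force: [0.1, -0.3, 0.2]
grip_width: -0.003
```

Run:
```python
from st import *
goal(.075,-.03,.025,28)
c=camera("wrist"); np.savez("pics/wrist2.npz",**c); cv2.imwrite("pics/wrist2.png",c["pixels"][...,::-1])
```

```text
t 2.37 q [-0.368 -0.276  0.326  2.256  0.309  0.694  1.15 ] pos [ 0.4969 -0.0788  0.1837] F [ 0.06 -0.3   0.16] g -0.003
enc s,y,n mm [ 92.9 -20.7 109.6] tooly [ 0.456 -0.093 -0.885]
goal (0.075, -0.03, 0.025, 28) world [ 0.535 -0.096  0.107] shift [ 0.0004  0.0865 -0.0092] rot [ 0.0002  0.0058 -0.0042] rows 2.0855412372920217 0.05735813184178583
```

View pics/wrist2.png

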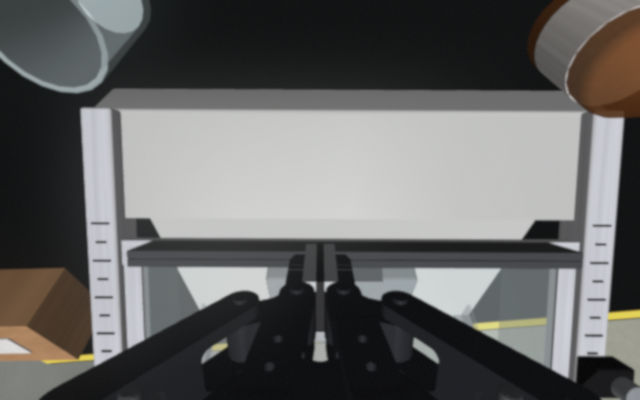

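Run:
```python
from st import *
c=load("wrist2")
crop("wrist2",180,200,280,280,7,"w2")
for r,n in((219,-.002),(110,-.002)): print(r,whit(c,(330,r),n))
for r in (238,240,252,255,265): print(r,whit(c,(250,r),.006),whit(c,(250,r),.042))
print(whit(c,(128,250),.042),whit(c,(580,258),.042),whit(c,(101,222),.011),whit(c,(601,226),.011))
```

```text
t 2.42 q [-0.367 -0.277  0.325  2.255  0.309  0.694  1.15 ] pos [ 0.4975 -0.0786  0.185 ] F [ 0.34 -0.45  0.26] g -0.001
enc s,y,n mm [ 94.2 -20.5 110.3] tooly [ 0.458 -0.093 -0.884]
219 [ 89.14395188 -11.02606703  -2.        ]
110 [  0.18705939 -11.72963612  -2.        ]
238 [103.87527128 -76.05708727   6.        ] [ 96.61208726 -68.30792404  42.        ]
240 [105.51939564 -76.07778838   6.        ] [ 98.02749521 -68.32574539  42.        ]
252 [115.42012837 -76.20244817   6.        ] [106.55092332 -68.43306358  42.        ]
255 [117.90499355 -76.23373502   6.        ] [108.69011547 -68.45999808  42.        ]
265 [126.21603052 -76.338379     6.        ] [115.84499259 -68.55008489  42.        ]
[ 105.53223026 -153.73318903   42.        ] [109.74289671 163.49533422  42.        ] [  90.61066342 -192.63819934   11.        ] [ 91.85558461 203.92696885  11.        ]
```

View pics/w2.png

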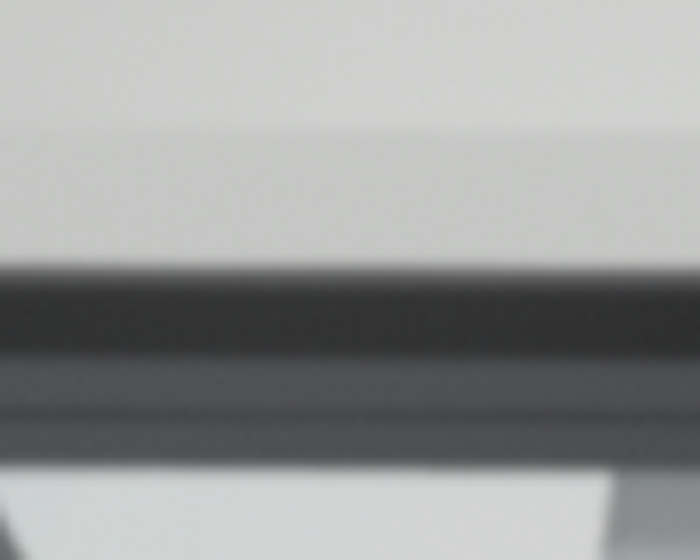

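Emit:
send_rows(
  motion=[
    [0, 0, 0.03, -0.004, 0, 0, 0],
    [0, 0, 0.06, -0.008, 0, 0, 0],
    [0, 0, 0.08, -0.009, 0, 0, 0],
    [0, 0, 0.086, -0.009, 0, 0, 0],
    [0, 0, 0.086, -0.009, 0, 0, 0],
    [0, 0, 0.086, -0.009, 0, 0, 0],
  ],
)

```text
clock: 2.92
position: [0.5356, -0.0952, 0.1099]
ee_rot: [0.7, 0.103, 0.237, -0.666]
ft_force: [-0.6, -0.2, -0.0]
grip_width: 0.002
```

Run:
```python
from st import *
goal(.175,-.03,.025,28)
c=camera("wrist"); np.savez("pics/wrist3.npz",**c); cv2.imwrite("pics/wrist3.png",c["pixels"][...,::-1])
```

```text
t 2.92 q [-0.388 -0.053  0.431  2.26   0.211  0.455  1.256] pos [ 0.5356 -0.0952  0.1099] F [-0.55 -0.15 -0.05] g 0.002
enc s,y,n mm [ 77.1 -29.1  26.6] tooly [ 0.46  -0.092 -0.883]
goal (0.175, -0.03, 0.025, 28) world [ 0.61  -0.111  0.172] shift [ 0.0961 -0.0189 -0.0014] rot [-0.0015  0.0054 -0.0007] rows 2.348690950515103 0.04537394472711579
```

View pics/wrist3.png

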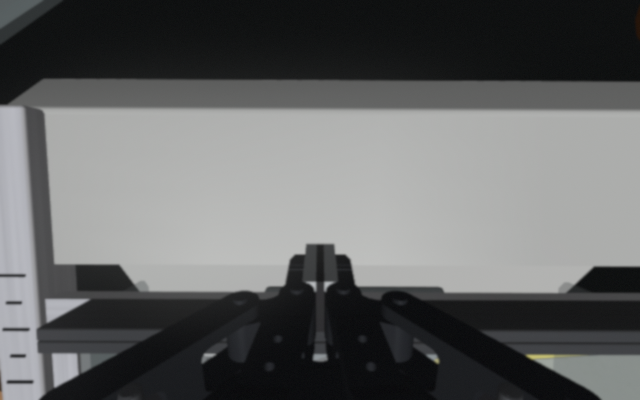

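Emit:
send_rows(
  motion=[
    [0, 0.005, -0.001, 0, 0, 0, 0],
    [0, 0.01, -0.002, 0, 0, 0, 0],
    [0, 0.015, -0.003, 0, 0, 0, 0],
    [0, 0.02, -0.004, 0, 0, 0, 0],
    [0, 0.025, -0.005, 0, 0, 0, 0],
    [0, 0.03, -0.006, 0, 0, 0, 0],
  ],
)

```text
clock: 3.47
position: [0.5581, -0.1, 0.1279]
ee_rot: [0.7, 0.102, 0.236, -0.666]
ft_force: [-6.0, 0.8, 2.4]
grip_width: 0.003
```

Run:
```python
from st import *
goal(.175,-.03,.025,28)
c=camera("wrist"); np.savez("pics/wrist4.npz",**c); cv2.imwrite("pics/wrist4.png",c["pixels"][...,::-1])
```

```text
t 3.47 q [-0.39  -0.026  0.446  2.19   0.16   0.499  1.312] pos [ 0.5581 -0.1     0.1279] F [-6.04  0.76  2.37] g 0.003
enc s,y,n mm [106.2 -29.3  25.6] tooly [ 0.457 -0.092 -0.885]
goal (0.175, -0.03, 0.025, 28) world [ 0.61  -0.111  0.172] shift [ 0.0674 -0.014  -0.0011] rot [-0.001   0.0053 -0.0035] rows 1.6501791041529312 0.05189688302999658
```

View pics/wrist4.png

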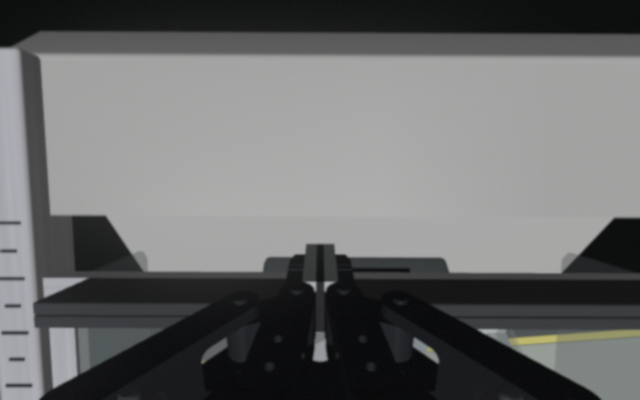

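Run:
```python
from st import *
c=load("wrist4")
for r,n in((216,-.002),(55,-.002),(273,.006),(305,.042),(325,.042)): print(r,n,whit(c,(200,r),n))
goal(.175,-.03,.028,28)
```

```text
t 3.52 q [-0.39  -0.026  0.447  2.188  0.16   0.499  1.313] pos [ 0.5593 -0.1002  0.1288] F [-2.09  1.15  0.04] g 0.002
enc s,y,n mm [107.7 -29.2  25.6] tooly [ 0.459 -0.093 -0.884]
216 -0.002 [ 89.43394502 -96.46149322  -2.        ]
55 -0.002 [  1.13520485 -94.18367854  -2.        ]
273 0.006 [119.96813028 -94.31929724   6.        ]
305 0.042 [123.03820335 -81.21404979  42.        ]
325 0.042 [132.16517983 -81.44949552  42.        ]
goal (0.175, -0.03, 0.028, 28) world [ 0.608 -0.111  0.174] shift [ 0.0653 -0.0165 -0.0011] rot [-0.0011  0.0053 -0.0017] rows 1.6142590696231558 0.0455744582880662
```

Emit:
send_rows(
  motion=[
    [0, 0.005, -0.001, 0, 0, 0, 0],
    [0, 0.011, -0.0025, 0, 0, 0, 0],
    [0, 0.018, -0.004, 0, 0, 0, 0],
    [0, 0.025, -0.006, 0, 0, 0, 0],
    [0, 0.032, -0.0075, 0, 0, 0, 0],
    [0, 0.039, -0.009, 0, 0, 0, 0],
    [0, 0.046, -0.011, 0, 0, 0, 0],
    [0, 0.053, -0.0125, 0, 0, 0, 0],
    [0, 0.058, -0.014, 0, 0, 0, 0],
    [0, 0.06, -0.014, 0, 0, 0, 0],
  ],
)

```text
clock: 4.35
position: [0.6053, -0.1095, 0.1695]
ee_rot: [0.7, 0.103, 0.237, -0.665]
ft_force: [-3.8, 0.9, 1.4]
grip_width: -0.002
```

Run:
```python
from st import *
for n in("wrist","top","scene"):
    c=camera(n); np.savez(f"pics/{n}5.npz",**c); cv2.imwrite(f"pics/{n}5.png",c["pixels"][...,::-1])
goal(.186,-.03,.028,28)
crop("top5",285,40,485,190,4,"top5c")
crop("scene5",180,200,380,350,4,"scene5c")
```

```text
t 4.35 q [-0.382  0.03   0.465  2.043  0.077  0.588  1.4  ] pos [ 0.6053 -0.1095  0.1695] F [-3.79  0.88  1.44] g -0.002
enc s,y,n mm [169.8 -29.1  26.6] tooly [ 0.46  -0.093 -0.883]
goal (0.186, -0.03, 0.028, 28) world [ 0.616 -0.113  0.181] shift [ 0.0155 -0.0048 -0.0009] rot [-0.0009  0.0051 -0.    ] rows 0.3897188120749283 0.04134625300065682
```

View pics/top5c.png

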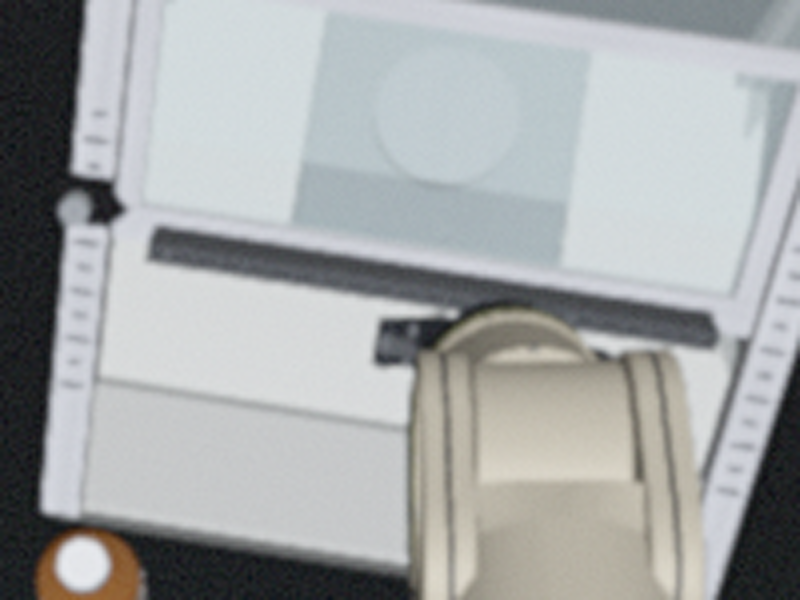

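View pics/scene5c.png

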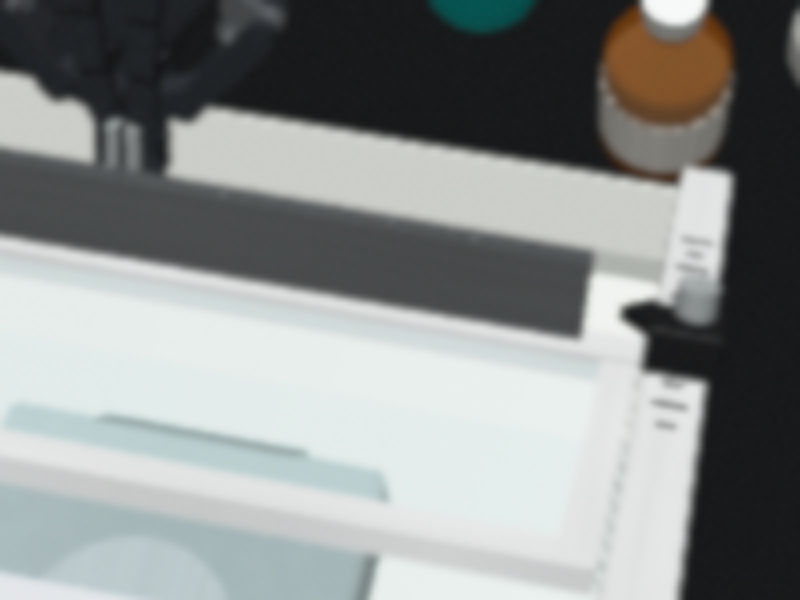

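View pics/wrist5.png

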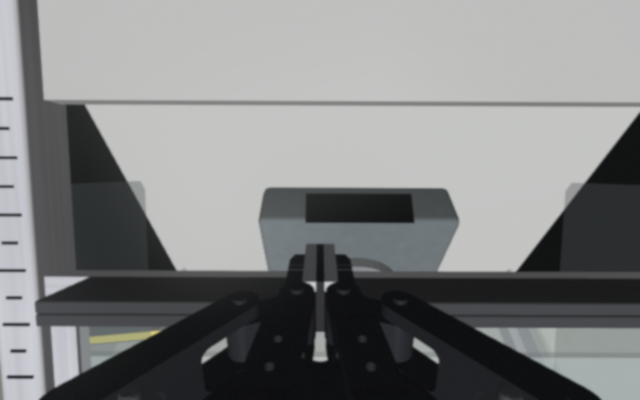

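Run:
```python
from h import *
crop("top5",295,70,365,130,10,"t5")
crop("scene5",300,250,370,300,10,"s5")
```

```text
(no output)
```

View pics/t5.png

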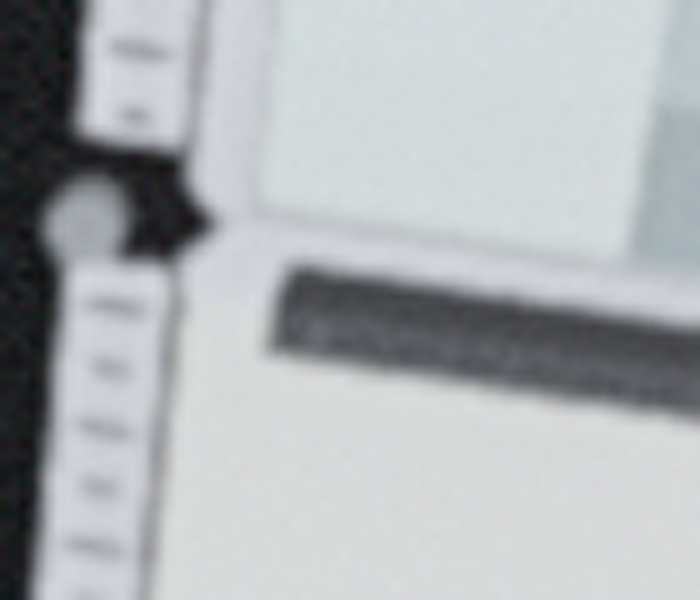

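View pics/s5.png

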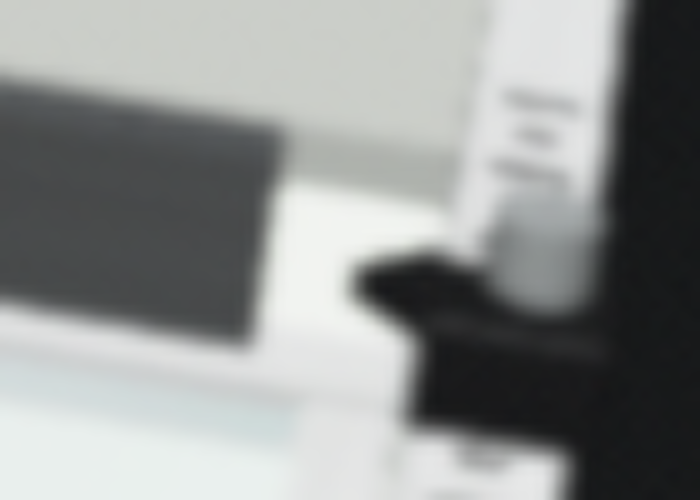

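Run:
```python
from st import *
T=lambda x,y:np.array([(x+.5)/10-.5+295,(y+.5)/10-.5+70])
def hit(cc,uv,n):
    a,b=[w2enc(p,deproj(cc,np.array(uv[0]),np.array(uv[1]),np.array(z))) for z in (.5,1.2)]
    return (a+(b-a)*(n-a[2])/(b[2]-a[2]))*1e3
c=load("top5")
for n in(.011,.02,.024,.029): print("tip",n,hit(c,T(213,222),n))
print("lip lower n42",hit(c,T(270,350),.042),hit(c,T(690,412),.042)," upper n6",hit(c,T(290,265),.006),hit(c,T(690,330),.006))
c=load("wrist5")
for r,n in((102,-.002),(273,.006),(305,.042),(324.5,.042)): print(r,n,whit(c,(200,r),n))
goal(.178,-.03,.027,28)
```

```text
t 4.5 q [-0.383  0.03   0.465  2.044  0.078  0.586  1.399] pos [ 0.6051 -0.1093  0.1693] F [ 0.06  0.3  -1.01] g 0.0
enc s,y,n mm [169.5 -29.   26.5] tooly [ 0.461 -0.093 -0.883]
tip 0.011 [202.46708496 178.8780884   11.        ]
tip 0.02 [205.5367492  177.86287225  20.        ]
tip 0.024 [206.90104442 177.41166507  24.        ]
tip 0.029 [208.60641344 176.8476561   29.        ]
lip lower n42 [185.87807439 159.48761019  42.        ] [186.98290039  64.53594306  42.        ]  upper n6 [193.52770846 160.65460264   6.        ] [193.10971097  67.52373169   6.        ]
102 -0.002 [ 87.87237175 -94.83879159  -2.        ]
273 0.006 [182.1219424  -94.44306412   6.        ]
305 0.042 [185.21534686 -81.34509855  42.        ]
324.5 0.042 [194.18713792 -81.58625848  42.        ]
goal (0.178, -0.03, 0.027, 28) world [ 0.611 -0.112  0.175] shift [ 0.0082 -0.0022 -0.001 ] rot [-0.0012  0.0051  0.0007] rows 0.2044949141150326 0.04245859577536983
```

Emit:
send_rows(
  motion=[
    [0, 0.003, -0.0005, 0, 0, 0, 0],
    [0, 0.006, -0.001, 0, 0, 0, 0],
    [0, 0.009, -0.002, 0, 0, 0, 0],
    [0, 0.0117, -0.0025, 0, 0, 0, 0],
    [0, 0.0117, -0.0025, 0, 0, 0, 0],
    [0, 0.0117, -0.0025, 0, 0, 0, 0],
  ],
)

```text
clock: 5.0
position: [0.6135, -0.111, 0.1763]
ee_rot: [0.7, 0.103, 0.237, -0.666]
ft_force: [-1.0, 0.3, 0.1]
grip_width: 0.0
```

Run:
```python
from st import *
# want camera at s=.203,y=.08,n=.20 with axis perpendicular: phi=40-16.86
phi=23
a=np.radians(phi); th=p[2]
ex=np.array([np.cos(th),np.sin(th),0]); ey=np.array([-np.sin(th),np.cos(th),0]); ez=np.array([0,0,1.])
Y=np.sin(a)*ex-np.cos(a)*ez; Z=ey; X=np.cross(Y,Z); G=np.stack([X,Y,Z],1)
for n in (.17,.2,.23):
    C=enc2w(p,.203,.10,n); t=C-G@np.array([-.0738,-.1422,.0007]); e=w2enc(p,t); print(n,"tcp world",t,"enc",e); goal(*e,phi)
goal(.16,-.03,.03,28)
```

```text
t 5.0 q [-0.38   0.043  0.468  2.015  0.062  0.604  1.415] pos [ 0.6135 -0.111   0.1763] F [-1.03  0.28  0.13] g 0.0
enc s,y,n mm [180.6 -29.   26.4] tooly [ 0.459 -0.093 -0.883]
0.17 tcp world [0.68654352 0.00501565 0.19865361] enc [0.23200003 0.0993     0.01243643]
goal (np.float64(0.23200003457849877), np.float64(0.0993), np.float64(0.012436431893518382), 23) world [0.687 0.005 0.199] shift [0.0538 0.003  0.128 ] rot [-0.0007  0.0054  0.0864] rows 3.331420819975926 0.6927991037915129
0.2 tcp world [0.66765044 0.00887698 0.22163494] enc [0.23200003 0.0993     0.04243643]
goal (np.float64(0.2320000345784988), np.float64(0.0993), np.float64(0.04243643189351834), 23) world [0.668 0.009 0.222] shift [ 0.0476 -0.0263  0.1281] rot [-0.0007  0.0054  0.0864] rows 3.3369207464217707 0.6927991037915129
0.23 tcp world [0.64875736 0.0127383  0.24461627] enc [0.23200003 0.0993     0.07243643]
goal (np.float64(0.23200003457849877), np.float64(0.0993), np.float64(0.07243643189351834), 23) world [0.649 0.013 0.245] shift [ 0.0413 -0.0557  0.1281] rot [-0.0007  0.0054  0.0864] rows 3.4938315020283577 0.6927991037915129
goal (0.16, -0.03, 0.03, 28) world [ 0.596 -0.108  0.166] shift [-0.0209  0.0008 -0.0009] rot [-0.0009  0.0053 -0.0009] rows 0.5026771568025354 0.0436994337003399
```

Emit:
send_rows(
  motion=[
    [0, -0.012, 0, 0, 0, 0, 0],
    [0, -0.014, -0.03, 0, 0, 0, 0],
    [0, -0.014, -0.065, 0, 0, 0, 0],
    [0, -0.01, -0.09, 0.02, 0, 0, 0.02],
    [0, 0.01, -0.09, 0.05, 0, 0, 0.05],
    [0, 0.03, -0.08, 0.085, 0, 0.005, 0.086],
    [0, 0.038, -0.073, 0.119, 0, 0.005, 0.086],
    [0, 0.038, -0.073, 0.119, 0, 0.005, 0.086],
    [0, 0.038, -0.073, 0.119, 0, 0.005, 0.086],
    [0, 0.038, -0.073, 0.119, 0, 0.005, 0.086],
  ],
)

```text
clock: 5.83
position: [0.636, 0.0055, 0.2581]
ee_rot: [0.704, 0.071, 0.21, -0.675]
ft_force: [-0.7, -0.5, -0.7]
grip_width: 0.001
```

Run:
```python
from st import *
c=camera("wrist"); np.savez("pics/wrist6.npz",**c); cv2.imwrite("pics/wrist6.png",c["pixels"][...,::-1])
o=get_obs(); print(o["position"])
```

```text
t 5.83 q [-0.492  0.059  0.354  1.789  0.14   0.922  1.163] pos [0.636  0.0055 0.2581] F [-0.71 -0.55 -0.66] g 0.001
enc s,y,n mm [232.2  89.7  89.9] tooly [ 0.383 -0.078 -0.92 ]
[0.63576996 0.00476564 0.25834412]
```

View pics/wrist6.png

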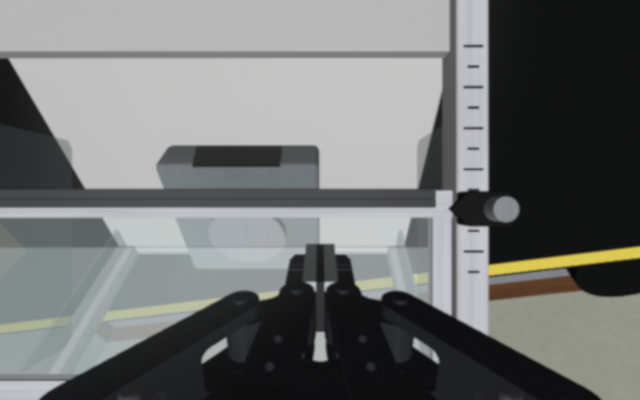

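Excellent perpendicular view: lip at about rows 191–208 on its right end (435), pointer tip near (450, 208). Enlarging.

Run:
```python
from h import *
crop("wrist6",405,170,485,240,9,"w6")
```

```text
(no output)
```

View pics/w6.png

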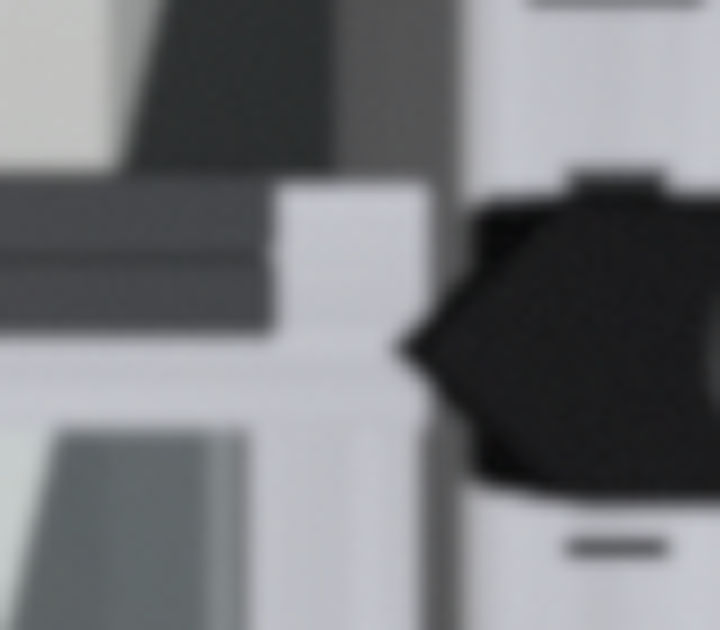

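Run:
```python
from st import *
c=load("wrist6")
f=lambda x,y:((x+.5)/9-.5+405,(y+.5)/9-.5+170)
for n in (.011,.02,.024,.03): print(n,whit(c,f(402,347),n))
for y in(180,256,258,332): print(y,whit(c,f(268,y),.042))
print("lip far end",[whit(c,(40,r),.042).round(1) for r in (190,207)])
print("sill",whit(c,(300,54),-.002))
W=np.eye(4);W[:3,:3]=M;W[:3,3]=o["position"];C=(W@c["T_tool_cam"]);print(w2enc(p,C[:3,3]),"axis",w2enc(p,C[:3,3]+C[:3,2])-w2enc(p,C[:3,3]),"right",w2enc(p,C[:3,3]+C[:3,0])-w2enc(p,C[:3,3]))
i=c["range_z"]; print("depth tip/lip",[ (w2enc(p,deproj(c,np.array(u),np.array(v),M=C))*1e3).round(1) for u,v in((455,208),(460,208),(425,194),(425,203),(300,20))])
```

```text
t 5.88 q [-0.491  0.058  0.354  1.79   0.14   0.922  1.163] pos [0.6358 0.0048 0.2583] F [ 0.12 -1.41  0.6 ] g 0.001
enc s,y,n mm [232.3  88.9  90.1] tooly [ 0.383 -0.078 -0.92 ]
0.011 [208.16324869 184.43131381  11.        ]
0.02 [207.97036657 180.82400066  20.        ]
0.024 [207.88464118 179.22075037  24.        ]
0.03 [207.75605309 176.81587494  30.        ]
180 [195.68364126 162.55023894  42.        ]
256 [201.05742498 162.54190375  42.        ]
258 [201.19883253 162.54168441  42.        ]
332 [206.43063055 162.53356945  42.        ]
lip far end [array([195.8, -88.3,  42. ]), array([206.6, -88.3,  42. ])]
sill [89.20478873 74.46220952 -2.        ]
[0.20309169 0.08958226 0.24764192] axis [-2.05864704e-03  1.76352569e-04 -9.99997865e-01] right [8.21035381e-04 9.99999648e-01 1.74662658e-04]
depth tip/lip [array([207.6, 179.7,  32.4]), array([207.7, 183.4,  31.7]), array([198.5, 156.2,  43.1]), array([204.2, 156.7,  41.5]), array([63.5, 74.5, -0.9])]
```

Run:
```python
from st import *
goal(.185,-.03,.100,27.5);goal(.165,-.029,.0265,27.5)
```

```text
t 5.88 q [-0.491  0.058  0.354  1.79   0.14   0.922  1.163] pos [0.6358 0.0048 0.2583] F [ 0.12 -1.41  0.6 ] g 0.001
enc s,y,n mm [232.3  88.9  90.1] tooly [ 0.383 -0.078 -0.92 ]
goal (0.185, -0.03, 0.1, 27.5) world [ 0.57  -0.103  0.236] shift [-0.048   0.0043 -0.1189] rot [-0.0001 -0.0008 -0.0783] rows 3.077549411133835 0.6263996656363037
goal (0.165, -0.029, 0.0265, 27.5) world [ 0.602 -0.109  0.166] shift [-0.0457  0.0805 -0.1179] rot [-0.0001 -0.0008 -0.0783] rows 3.594925788383653 0.6263996656363037
```

Emit:
send_rows(
  motion=[
    [0, -0.03, -0.005, -0.02, 0, 0, -0.04],
    [0, -0.048, 0.0, -0.055, 0, 0, -0.078],
    [0, -0.05, 0.004, -0.09, 0, 0, -0.078],
    [0, -0.048, 0.004, -0.118, 0, 0, -0.078],
    [0, -0.047, 0.03, -0.118, 0, 0, -0.078],
    [0, -0.046, 0.06, -0.118, 0, 0, -0.078],
    [0, -0.0457, 0.08, -0.118, 0, 0, -0.078],
    [0, -0.0457, 0.08, -0.118, 0, 0, -0.078],
    [0, -0.0457, 0.08, -0.118, 0, 0, -0.078],
  ],
)

```text
clock: 6.63
position: [0.6008, -0.1086, 0.1662]
ee_rot: [0.701, 0.097, 0.236, -0.666]
ft_force: [0.2, -0.7, -1.0]
grip_width: 0.0
```

Run:
```python
from st import *
goal(.1805,-.029,.0265,27.5);goal(.1875,-.029,.0265,27.5)
```

```text
t 6.63 q [-0.425  0.028  0.508  2.049  0.078  0.595  1.393] pos [ 0.6008 -0.1086  0.1662] F [ 0.23 -0.68 -1.04] g 0.0
enc s,y,n mm [164.2 -29.2  27. ] tooly [ 0.45  -0.093 -0.888]
goal (0.1805, -0.029, 0.0265, 27.5) world [ 0.613 -0.111  0.176] shift [ 0.016  -0.0031  0.0002] rot [ 0.0008 -0.0011 -0.0022] rows 0.3906548580873628 0.020512233243949903
goal (0.1875, -0.029, 0.0265, 27.5) world [ 0.619 -0.112  0.181] shift [ 0.0228 -0.0046  0.0002] rot [ 0.0008 -0.0011 -0.0022] rows 0.5584597341392631 0.020512233243949903
```

Emit:
send_rows(
  motion=[
    [0, 0.004, -0.001, 0, 0, 0, 0],
    [0, 0.009, -0.002, 0, 0, 0, 0],
    [0, 0.014, -0.003, 0, 0, 0, 0],
    [0, 0.018, -0.0035, 0, 0, 0, 0],
    [0, 0.0205, -0.004, 0, 0, 0, 0],
    [0, 0.0222, -0.0045, 0, 0, 0, 0],
    [0, 0.0222, -0.0045, 0, 0, 0, 0],
    [0, 0.0222, -0.0045, 0, 0, 0, 0],
  ],
)

```text
clock: 7.3
position: [0.6191, -0.1109, 0.1811]
ee_rot: [0.7, 0.098, 0.236, -0.667]
ft_force: [-2.0, 0.2, 1.0]
grip_width: 0.0
```

Run:
```python
from st import *
```

```text
t 7.3 q [-0.42   0.055  0.512  1.992  0.044  0.626  1.425] pos [ 0.6191 -0.1109  0.1811] F [-2.03  0.21  1.04] g 0.0
enc s,y,n mm [187.9 -27.8  26.5] tooly [ 0.452 -0.092 -0.887]
```

Run:
```python
from st import *
goal(.236,.09,.09,23)
```

```text
t 7.3 q [-0.42   0.055  0.512  1.992  0.044  0.626  1.425] pos [ 0.6191 -0.1109  0.1811] F [-2.03  0.21  1.04] g 0.0
enc s,y,n mm [187.9 -27.8  26.5] tooly [ 0.452 -0.092 -0.887]
goal (0.236, 0.09, 0.09, 23) world [0.639 0.005 0.261] shift [ 0.0332 -0.0723  0.1179] rot [-0.0007  0.0004  0.0782] rows 3.410338480547416 0.6254781838957439
```

Emit:
send_rows(
  motion=[
    [0, -0.014, 0, 0, 0, 0, 0],
    [0, -0.016, -0.03, 0, 0, 0, 0],
    [0, -0.016, -0.065, 0, 0, 0, 0],
    [0, -0.012, -0.09, 0.02, 0, 0, 0.02],
    [0, 0.008, -0.09, 0.05, 0, 0, 0.05],
    [0, 0.025, -0.08, 0.085, 0, 0, 0.078],
    [0, 0.033, -0.072, 0.118, 0, 0, 0.078],
    [0, 0.033, -0.072, 0.118, 0, 0, 0.078],
    [0, 0.033, -0.072, 0.118, 0, 0, 0.078],
    [0, 0.033, -0.072, 0.118, 0, 0, 0.078],
  ],
)

```text
clock: 8.13
position: [0.6387, 0.0048, 0.2598]
ee_rot: [0.704, 0.071, 0.21, -0.675]
ft_force: [-0.1, -1.2, -0.4]
grip_width: -0.002
```

Emit:
send_rows(
  motion=[
    [0, 0, 0, 0, 0, 0, 0],
    [0, 0, 0, 0, 0, 0, 0],
    [0, 0, 0, 0, 0, 0, 0],
  ],
)

```text
clock: 8.38
position: [0.6385, 0.0044, 0.2603]
ee_rot: [0.703, 0.07, 0.21, -0.675]
ft_force: [0.0, 0.0, -0.1]
grip_width: -0.001
```

Run:
```python
from st import *
c=camera("wrist"); np.savez("pics/wrist7.npz",**c); cv2.imwrite("pics/wrist7.png",c["pixels"][...,::-1])
crop("wrist7",405,165,485,235,9,"w7")
np.savez("pics/w7pose.npz",pos=o["position"],M=M)
```

```text
t 8.38 q [-0.534  0.063  0.403  1.783  0.132  0.925  1.172] pos [0.6385 0.0044 0.2603] F [ 0.03  0.02 -0.14] g -0.001
enc s,y,n mm [235.7  89.1  89.9] tooly [ 0.383 -0.078 -0.92 ]
```

View pics/w7.png

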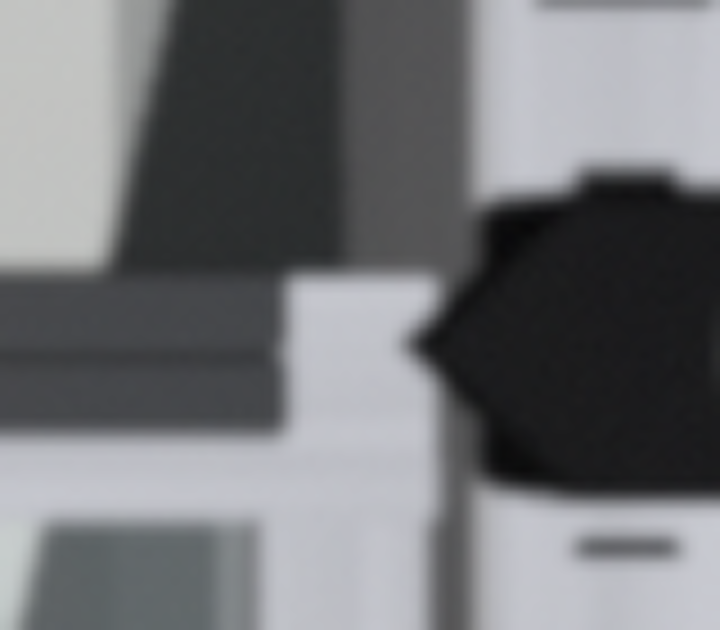

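Run:
```python
from st import *
c=load("wrist7")
f=lambda x,y:((x+.5)/9-.5+405,(y+.5)/9-.5+165)
for n in (.02,.024,.03): print(n,whit(c,f(412,344),n))
for y in(272,353,356,434): print(y,whit(c,f(280,y),.042))
for k in("top","scene"):
    c=camera(k); np.savez(f"pics/{k}7.npz",**c); cv2.imwrite(f"pics/{k}7.png",c["pixels"][...,::-1])
```

```text
t 8.43 q [-0.535  0.063  0.403  1.783  0.132  0.925  1.172] pos [0.6385 0.0046 0.2603] F [-0.14  0.24  0.5 ] g -0.001
enc s,y,n mm [235.6  89.3  89.9] tooly [ 0.383 -0.078 -0.92 ]
0.02 [207.5471403  181.97104177  20.        ]
0.024 [207.52770463 180.35128421  24.        ]
0.03 [207.49855113 177.92164787  30.        ]
272 [202.34451198 163.7447644   42.        ]
353 [208.06631725 163.73430943  42.        ]
356 [208.27822239 163.73392223  42.        ]
434 [213.78741536 163.72385575  42.        ]
```

View pics/top7.png

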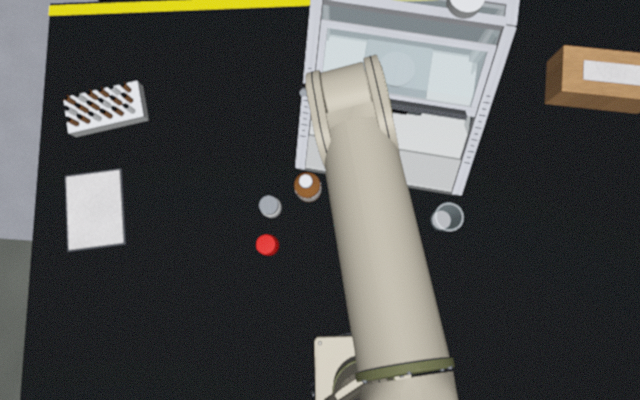

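View pics/scene7.png

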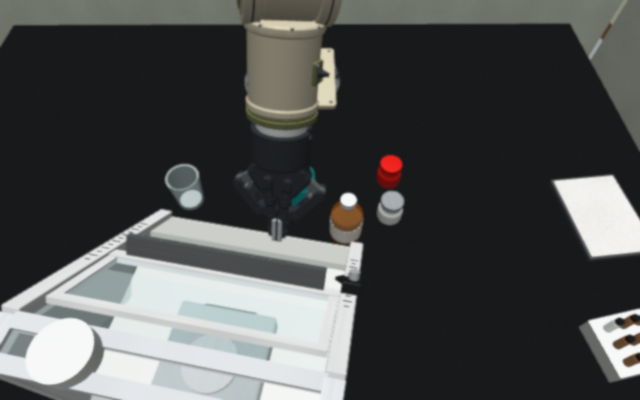

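Emit:
send_rows(
  motion=[
    [0, 0, -0.03, 0, 0, 0, 0],
    [0, 0, -0.065, 0, 0, 0, 0],
    [0, 0, -0.1, 0, 0, 0, 0],
    [0, 0, -0.13, 0, 0, 0, 0],
    [0, 0, -0.145, 0, 0, 0, 0],
    [0, 0, -0.15, 0, 0, 0, 0],
    [0, 0, -0.15, 0, 0, 0, 0],
    [0, 0, -0.15, 0, 0, 0, 0],
  ],
)

```text
clock: 9.2
position: [0.5812, 0.0169, 0.3968]
ee_rot: [0.704, 0.07, 0.209, -0.675]
ft_force: [-0.8, 0.6, 0.1]
grip_width: -0.002
```

Run:
```python
from st import *
c=camera("wrist"); np.savez("pics/wrist8.npz",**c); cv2.imwrite("pics/wrist8.png",c["pixels"][...,::-1])
c=camera("scene"); cv2.imwrite("pics/scene8.png",c["pixels"][...,::-1])
c=camera("top"); cv2.imwrite("pics/top8.png",c["pixels"][...,::-1])
```

```text
t 9.2 q [-0.581 -0.117  0.348  1.66   0.215  1.23   1.107] pos [0.5812 0.0169 0.3968] F [-0.78  0.6   0.13] g -0.002
enc s,y,n mm [278.5  89.8 232.1] tooly [ 0.381 -0.078 -0.921]
```

View pics/wrist8.png

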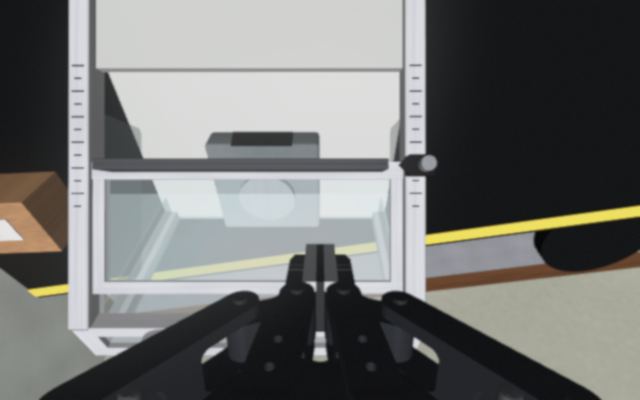

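View pics/scene8.png

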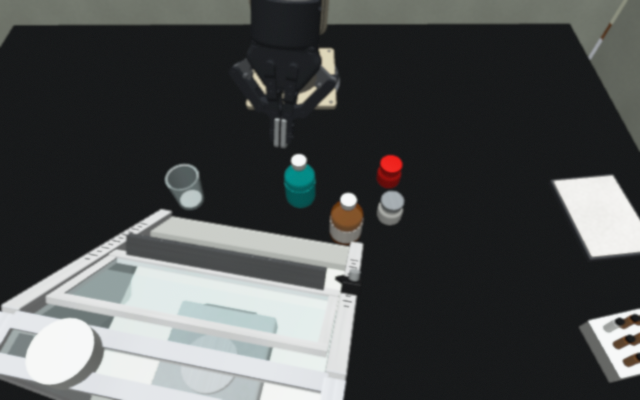

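The hand is clear. In the wrist view the lip end (about 390, 163) is level with the pointer tip (about 402, 164). The bottle, beaker and jar are at the same pixels as at the start, all standing. Handing in.

Run:
```python
from workcell import *
print(hand_in())
```

```text
the job is handed in; nothing more can be done
None
```

I pushed the window up its rails from under the lip with the closed fingertips, in three pushes with camera checks between them, then took the hand well clear and handed in at about 9.2 s.

- **Lip against pointer:** in the close wrist view, looking straight at the slope, the lip's centre came out about 0.6 mm above the pointer tip (208.1 against 207.5 mm up the slope). I judged that level and did not push the window back down.
- **Forces:** the largest contact force I read at the end of any move was about 6.5 N.
- **Other objects:** the bottle, beaker and jar stand at the same pixels as at the start, and the pointer is where it was set.
- **Disagreements:** the top and wrist cameras differed by up to about 4 mm on the lip's absolute position, and the scene camera was further off. For the final check I therefore used only the difference between lip and tip within one wrist picture. That picture put the tip 1–2 mm further up the slope than my rough top-view estimate.

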